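Scan the flat parcel at the packing table

ROBOT

A 6-joint arm with a two-finger parallel gripper is mounted at the origin on the work surface. World frame = base frame: x ahead of the robot, y to its left, z up, the work surface at z = 0. Lengths are in m, angles in rad, forces in N, time in s.
With the tool pointing down it reaches from about 0.375 to 0.75 m from the base axis. Payload 9 kg.
Tool frame: the origin (TCP) lies midway between the tips of the shut fingers; the grasp point (between the pads) lies 19 mm behind it; z points along the fingers, y is the line along which they close (so a half turn about z gives the same grasp; the last joint's range is limited). The gripper opens to 85 mm and grips with 20 to 120 N. Pads are 22 mm wide; open, the fingers measure 114 mm over their backs; the gripper's body (76 mm by 85 mm) begins 54 mm behind the grasp point. The pads swing forward as they close: fully open they stand 13 mm farther back than shut.
Start: joints at [1.072, 0.104, 0.097, 1.564, 0, 1.353], TCP at [0.166, 0.577, 0.231] pointing down, gripper open.
Joint ranges: [-2.99, 2.99], [-0.84, 1.86], [-1.1, 1.16], [-1.84, 2.11], [-1.51, 1.56], [-3.14, 3.14]. Speed limits (rad/s): [2.22, 2.22, 2.57, 3.14, 3.14, 3.14].

INTERFACE

Orientations are given as a rotation vector (axis times angle).
In Python, from plant import telemetry, imaging, job, finder gives the robot as it stands. The module is installed in compiled form; this text tells all that it offers.
- The arm moves only by the tool drive_tool, never from a script. Its argument "steps" is a list of rows, each an object of numbers: "tx", "ty", "tz": the shift along the tool's x, y, z in mm; "roll": the turn about the tool's z in rad. A call has 1 to 5 rows; each row is the pose to reach, as a shift and turn from the pose commanded when the call began, along the tool's axes at that moment; what a row does not reach only later rows make up. A row lasts 1/8 s, in which the tool goes at most 62.5 mm and 10.7 degrees, less where a joint would pass 70% of its speed; a pose out of reach is approached as far as the arm can. A call with a gripper value outside its range is refused whole. "fingers" is the finger opening in mm, from 0 to 85.4, set as the call begins (left out, the last holds). The fingers move at their own pace and stop on an object; "squeeze" is the grip in N (left out, the last holds). Time passes only in rows, so rows that repeat a pose let the fingers close. It gives the time, the measured TCP pose, the force, the opening and the grip force at its end, in the units of the state.
- telemetry.state(): the state, without advancing time (a new reading comes with each control period).
- imaging.snapshot(name): name is "side" or "top"; returns a dict with "image" (480x640x3 uint8, blue, green, red), "mtx" (3x3 intrinsics, pixels), "rvec" (rotation vector, rad) and "tvec" (3), from world to camera coordinates, as OpenCV has them. Camera axes: x right, y down, z forward; pixel columns grow to the right and rows downward; lengths in m; the calibration is good to about 2 mm. A picture is of the moment at which its call begins. There is no depth.
- job.finish_job(): hands the job in; it is judged then, once.
Trained networks look in the newest picture that a camera, given by its name, has taken for a name from the list of things; names that differ only in an ending like _2 or _b are one class to them, and where a whole thing is asked for, a point or a joint stands for the part that bears it (a point fixed in the world has none). Each returns a list of dicts, best first, with "conf" (0 to 1); they miss things now and then, are a little off and sometimes report something else, mostly with a low value. They report only what shows in the picture. A call takes as long as a camera call. They do not tell look-alikes from the thing itself.
- finder.trace(camera, target): "mask" (480x640 bool, what is visible of it) and "extent" ([left, top, right, bottom] in pixels, round what is visible of it).
- finder.place_of(camera, target): "uv" ([column, row] in pixels: a listed point, or the origin of a listed thing).
The state is a dict: "t": time; "joint_pos": joint angles; "dq": joint speeds; "joint_efforts": joint torques, N m; "ee_pos": TCP position; "orientation": TCP orientation; "contact_force": force on the tool from outside, world axes, zero at the start; "ft_torque": the same for the moment, N m; "finger_gap": opening from 0.0 (shut) to 1.0 (fully open); "gripper_force": force on a finger pad.
Only numpy, scipy, OpenCV 4.12 (cv2) and the standard library are available. Lean on these libraries where they do the work, as an engineer would, in place of code of your own. Each camera call takes 0.05 s, during which the arm holds its last target. There are 200 camera calls.

TASK

Take the cordless barcode scanner out of its charging stand, lifting it gently with a light grip and without dragging or tipping the stand, and point it down at the barcode label on the flat parcel as if to read it: tipped nose-down by about half a right angle or more, window a hand's breadth or so off the label and looking at its middle. The program finishes while holding the scanner still there in the air, touching neither the parcels nor the stand; leave the parcels, the stand and the other things on the table where they are.

Things in the scene. Friction and masses are not known exactly. Their poses are not given: they have to be found in the camera images.
- scanner_grip (a point): Centre of the barrel of the pistol-shaped cordless scanner (light grey, dark handle), half-way up. Scanner axes: nose and line of sight along -x, y across, z up; in the stand it sits level, nose roughly to the robot. Barrel: rounded box, x -32 to +33 from here, 48 wide, 48 high; grip it from above across its width. 0.21 kg give or take a quarter; the shell takes a grip of at most 60 N.
- scanner_window (a point): Middle of the scanner's flat front window, 73 mm ahead of scanner_grip (its -x) and 1 mm below it, same axes; it looks straight out along -x and reads a code turned any way round. It ends the nose, which is 42 long, 60 wide, its top 4 mm lower than the barrel's.
- scanner_butt (a point): End of the scanner's handle (34 x 28 thick, raked back), which hangs down from the barrel behind a small trigger: 116 mm below scanner_grip and 24 mm behind it; same axes.
- cradle (a point): Point on the charging stand's fork, 135 mm up, where the barrel's middle rests (24 mm below scanner_grip); axes as the scanner's. Two tines 13 wide, 36 apart, pass either side of the handle; cheeks rise 12 mm beside the nose, the tines' rear ends turn up 8 mm; nothing stands beside the barrel. The scanner lies loose: the way out is straight up, clear of the fork after 95 mm.
- stand: The charging stand: black, loose, 0.95 kg, round base 140 across and 20 high, gooseneck at the front (-x). Origin on the table below the cradle point; base centre 5 mm ahead (-x) of it; z up.
- flat_parcel_label (a point): Middle of the white barcode label (100 x 70) on top of the flat parcel, a brown carton 240 x 160 x 50 high: the lower and larger of the two labelled parcels. This point is 51 mm above the table, 35 mm from the carton's middle towards its -x and 15 mm towards its +y. x along the carton, z up.
- flat_parcel: The flat parcel itself, 240 (x) x 160 (y) x 50 high; origin at the centre of its underside.
- small_carton: The other labelled parcel, not to be scanned: brown carton 130 (x) x 100 (y) x 90 high, origin at the centre of its underside.
- marker: Marker pen lying along its x, 124 x 17; origin on the table below its middle. Leave alone.
- cutter: Closed box cutter lying along its x, 150 x 17 x 17; origin under its middle. Leave alone.
- stapler: Desk stapler, 140 x 36 x 57 high, length along x; origin under its middle. Leave alone.
- tape_roll: Roll of packing tape lying flat, 104 across, 48 high; origin under its centre. Leave alone.
- pen_cup: Steel cup with pens, 80 across, 100 high, pens to 160; origin under its centre. Leave alone.
- calculator: Desk calculator, 150 x 100 x 25; origin under its centre. Leave alone.
- bottle: White plastic bottle, 66 across, 170 high; origin under its centre. Leave alone.
Mind the look-alikes: they are no part of the job. Leave any pink look-alike of the part that bears scanner_grip alone. Of the things that look like the stand, the larger one is meant.

How it is judged:
By the outcome, as a careful person would: the job done as asked, in the order asked, and still so for the second after the job is handed in, while the arm keeps its last pose, push and grip.
It also fails if it takes over 35 s, if anything falls off the work surface, if the arm or the gripper's body presses on something with over 40 N, if the wrist force passes 120 N, or if a joint passes its speed limit or range.

## Working session

There is one attempt and no reset: what is moved stays moved. The work goes in short steps, Python scripts to look and compute and a tool call to move; the robot and the scene stay as the last step left them, time stands still between calls to the robot, and variables do not carry over. Pictures are saved under pics/ and viewed, at most 10 in all, crops included, and the job is handed in when it is done.

Besides the shell and the picture viewer there is one more tool, called after "Call:" as name(argument=value, ...), one argument or row to a line, values as JSON. drive_tool: Moves the arm, as the interface text tells. Its arguments: {"type":"object","properties":{"steps":{"type":"array","items":{"type":"object","properties":{"tx":{"type":"number"},"ty":{"type":"number"},"tz":{"type":"number"},"roll":{"type":"number"}}}},"fingers":{"type":"number"},"squeeze":{"type":"number"}},"required":["steps"]}

```bash
mkdir -p pics
cat > h.py <<'E'
import numpy as np, cv2
from plant import telemetry, imaging, job, finder
def cam(n):
    s=imaging.snapshot(n); s['R']=cv2.Rodrigues(np.array(s['rvec'],float))[0]; s['t']=np.array(s['tvec'],float).ravel(); s['K']=np.array(s['mtx'],float); return s
def ray(s,uv):
    d=s['R'].T@np.linalg.solve(s['K'],[uv[0],uv[1],1.]); return -s['R'].T@s['t'], d/np.linalg.norm(d)
def atz(s,uv,z):
    c,d=ray(s,uv); return c+d*(z-c[2])/d[2]
def tri(a,ua,b,ub):
    c1,d1=ray(a,ua); c2,d2=ray(b,ub)
    k=np.linalg.lstsq(np.stack([d1,-d2],1),c2-c1,rcond=None)[0]
    p,q=c1+k[0]*d1,c2+k[1]*d2; return (p+q)/2,np.linalg.norm(p-q)
def proj(s,p): return cv2.projectPoints(np.array(p,float).reshape(-1,3),np.array(s['rvec'],float),np.array(s['tvec'],float),s['K'],None)[0].reshape(-1,2)
E
python3 - <<'E'
from h import *
S={n:cam(n) for n in('side','top')}
for n,s in S.items(): cv2.imwrite(f'pics/{n}0.png',s['image']); print(n,ray(s,(320,240)))
for t in['scanner_grip','scanner_window','scanner_butt','cradle','stand','flat_parcel_label','flat_parcel','small_carton']:
    for n in S: print(t,n,[(np.round(r['uv'],1).tolist(),round(r['conf'],2)) for r in finder.place_of(n,t)])
print(telemetry.state())
E
```

```text
side (array([ 0.28318217, -1.12565446,  1.01030653]), array([ 0.16382762,  0.79490612, -0.58419583]))
top (array([0.31333739, 0.09267327, 1.20999881]), array([ 0.14986991, -0.02277302, -0.98844342]))
scanner_grip side [([283.0, 192.0], 0.64), ([207.7, 222.1], 0.56)]
scanner_grip top [([206.8, 333.9], 0.74), ([225.7, 243.9], 0.73)]
scanner_window side [([230.4, 226.1], 0.8), ([257.7, 194.4], 0.77)]
scanner_window top [([222.2, 312.7], 0.98), ([232.1, 271.9], 0.69)]
scanner_butt side [([290.1, 222.2], 0.81), ([177.6, 246.4], 0.68)]
scanner_butt top [([239.8, 369.8], 0.84)]
cradle side [([340.0, 191.7], 0.8), ([305.6, 385.5], 0.71), ([283.5, 195.8], 0.61)]
cradle top [([210.0, 169.5], 0.98), ([225.9, 244.9], 0.79)]
stand side [([279.7, 234.5], 0.85), ([341.3, 217.6], 0.65)]
stand top [([232.3, 252.0], 0.61), ([220.6, 178.3], 0.58)]
flat_parcel_label side [([294.3, 365.1], 0.68), ([326.0, 333.3], 0.53)]
flat_parcel_label top [([448.8, 274.6], 0.97)]
flat_parcel side [([306.3, 385.8], 0.68)]
flat_parcel top [([447.7, 266.3], 0.77)]
small_carton side [([294.5, 296.9], 0.84)]
small_carton top [([339.0, 258.0], 0.7)]
{'t': 0.9, 'joint_pos': array([ 1.07226985e+00,  1.04101012e-01,  9.73224157e-02,  1.56388771e+00,
       -1.58191267e-05,  1.35308425e+00]), 'dq': array([-0.00091009, -0.0012064 , -0.00023062,  0.00097242, -0.00106554,
        0.00260986]), 'joint_efforts': array([-2.12653358e-03, -5.56751597e+01,  5.03774929e+01,  4.61162217e-04,
       -4.32585903e-04, -1.18253601e-05]), 'ee_pos': array([0.16630678, 0.57653646, 0.23134244]), 'orientation': array([4.39645873e-01, 3.11061673e+00, 1.82562264e-04]), 'contact_force': array([ 0.09774265, -0.21732271,  0.24883678]), 'ft_torque': array([0.02507842, 0.02824852, 0.026027  ]), 'gripper_force': 0.0, 'finger_gap': 1.001416922089462}
```

View pics/side0.png

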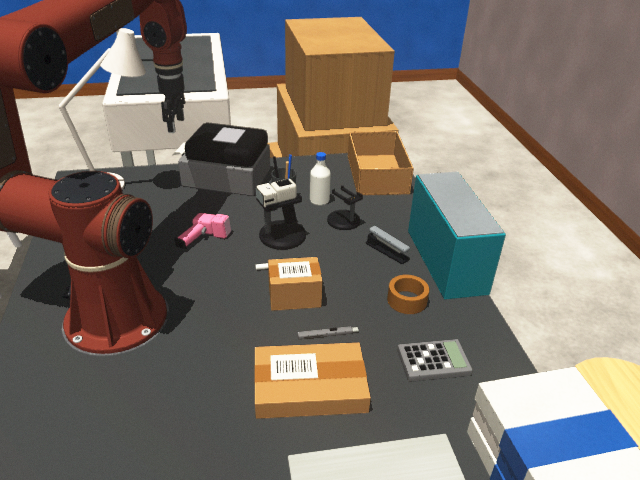

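View pics/top0.png

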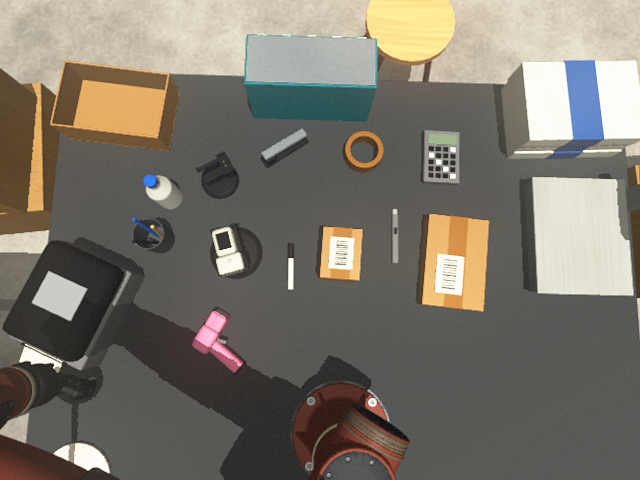

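Both pictures agree with the detections. The real grey scanner is in the large stand at side (278,192) and top (227,248). The pink look-alike is at side (207,225), and the flat parcel's label is at side (293,367) and top (449,273).

Run:
```python
from h import *
S={n:cam(n) for n in('side','top')}
a,b=S['side'],S['top']
for nm,u,v in[('grip',(283,192),(225.7,243.9)),('win',(257.7,194.4),(232.1,271.9)),('cradle',(283.5,195.8),(225.9,244.9)),('stand',(279.7,234.5),(232.3,252)),('label',(294.3,365.1),(448.8,274.6))]:
    print(nm,tri(a,u,b,v))
print('label z',atz(a,(294.3,365.1),.051),atz(b,(448.8,274.6),.051),'stand',atz(a,(279.7,234.5),0),atz(b,(232.3,252),0))
for n,s in S.items():
    for t in('scanner_grip','flat_parcel_label','stand'):
        for m in finder.trace(n,t): print(n,t,m['conf'],m['extent'],cv2.minAreaRect(np.argwhere(m['mask'])[:,::-1].astype(np.float32)))
for n,bx in(('side',(235,160,325,250)),('top',(190,200,280,290))):
    x0,y0,x1,y1=bx; cv2.imwrite(f'pics/{n}c.png',cv2.resize(S[n]['image'][y0:y1,x0:x1],(540,540),interpolation=cv2.INTER_CUBIC))
c=[cv2.imread(f'pics/{n}c.png') for n in S]; cv2.imwrite('pics/crop.png',cv2.resize(np.hstack(c),(800,400)))
```

```text
grip (array([0.46041677, 0.29227036, 0.1493178 ]), np.float64(0.0029635348688924197))
win (array([0.38977842, 0.27208044, 0.15977115]), np.float64(0.004247662780092655))
cradle (array([0.46099085, 0.29430554, 0.13512894]), np.float64(0.005039091788563348))
stand (array([ 0.45515968,  0.30251554, -0.00575042]), np.float64(0.006522401212008775))
label (array([ 0.40971418, -0.2710827 ,  0.04950319]), np.float64(0.0052096682159815))
label z [ 0.41213664 -0.27231128  0.051     ] [ 0.40698274 -0.27042136  0.051     ] stand [0.45090603 0.29404413 0.        ] [0.4577553  0.30146375 0.        ]
side scanner_grip 0.8 [178.6, 212.1, 229.7, 251.3] ((201.2353057861328, 227.44119262695312), (29.589345932006836, 56.995872497558594), 75.96376037597656)
side scanner_grip 0.59 [256.1, 181.1, 298.1, 227.2] ((275.5, 202.0), (46.0, 41.0), 90.0)
side flat_parcel_label 0.74 [309.1, 150.3, 333.1, 204.2] ((320.0, 178.0), (52.0, 20.0), 90.0)
side flat_parcel_label 0.34 [257.7, 183.6, 297.8, 223.9] ((276.3768310546875, 201.81243896484375), (45.215736389160156, 38.21876907348633), 88.31531524658203)
side stand 
[... 267 characters left out ...]
85526657104492)
top scanner_grip 0.85 [193.7, 309.1, 247.0, 372.5] ((225.80880737304688, 340.51470947265625), (56.985496520996094, 46.324684143066406), 32.47119140625)
top scanner_grip 0.72 [215.0, 227.8, 249.4, 276.2] ((226.10000610351562, 250.8000030517578), (48.38284683227539, 28.144268035888672), 71.56504821777344)
top flat_parcel_label 0.76 [416.8, 213.4, 489.8, 313.5] ((452.963134765625, 261.9057312011719), (67.44912719726562, 93.61396026611328), 5.19442892074585)
top stand 0.95 [205.8, 221.1, 262.7, 276.6] ((235.5, 250.5), (55.0, 53.0), 90.0)
top stand 0.72 [197.1, 149.7, 240.3, 200.7] ((218.14259338378906, 177.4440460205078), (41.277828216552734, 37.49252700805664), 57.2647705078125)
```

View pics/crop.png

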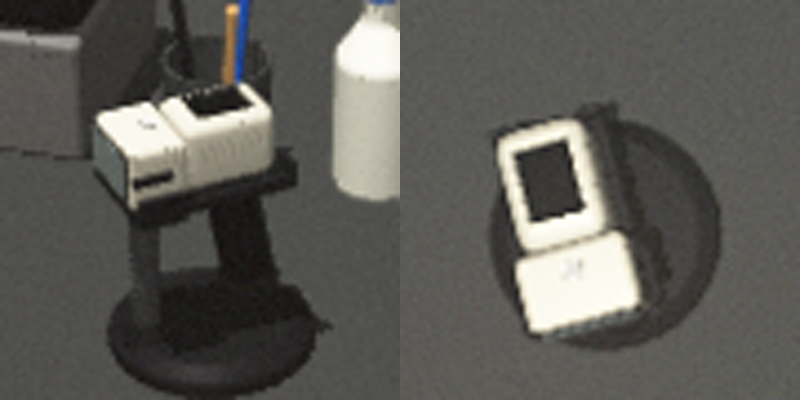

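Call:
drive_tool(
  steps=[
    {"tz": -60},
    {"tz": -80},
  ],
  fingers=85,
)

```text
$.steps[0]: bad value
```

The crop shows the scanner seated level in the big stand. Its nose points down-right in the top view, running from barrel (232,241) to window (242,272). I'll work out the yaw from the crop's edges.

Run:
```python
from h import *
b=cam('top'); f=lambda x,y:(190+(x-400)/4.4444-.5*0,200+y/4.4444)
w=lambda x,y,z:atz(b,f(x,y),z)[:2]
for nm,p,q,z in[('barL',(497,140),(523,250),.178),('barR',(580,120),(607,235),.178),('noseL',(517,262),(533,333),.175),('noseR',(622,232),(641,312),.175)]:
    P,Q=w(*p,z),w(*q,z); d=P-Q; print(nm,P,Q,np.degrees(np.arctan2(d[1],d[0])))
print('screen', w(549,181,.183),'win top',w(588,325,.175),'grip@159',atz(b,(225.7,243.9),.159))
s=telemetry.state(); print(cv2.Rodrigues(s['orientation'])[0])
```

```text
barL [0.48320379 0.32050856] [0.42579004 0.30384557] 16.18413072727589
barR [0.49495498 0.27783137] [0.43472833 0.26081162] 15.780027883099605
noseL [0.41977196 0.30722437] [0.38311988 0.29697018] 15.630085069228784
noseR [0.43685394 0.25358509] [0.39537524 0.24179531] 15.867117526787805
screen [0.4615536  0.29134257] win top [0.38795909 0.26883585] grip@159 [0.45759394 0.29048343 0.159     ]
[[-9.60839456e-01  2.77105645e-01  4.00574267e-05]
 [ 2.77105647e-01  9.60839454e-01  6.09088972e-05]
 [-2.16105568e-05  6.96238108e-05 -9.99999997e-01]]
```

Call:
drive_tool(
  steps=[
    {"tx": 0,"ty": 0,"tz": -60,"roll": 0},
  ],
)

```text
t: 1.48
ee_pos: [0.1649, 0.574, 0.2858]
orientation: [-0.439, -3.107, 0.016]
contact_force: [1.1, 1.3, 0.4]
finger_gap: 1.0
gripper_force: 0.0
```

Call:
drive_tool(
  steps=[
    {"tx": -52,"ty": -27,"tz": -20,"roll": -0.11},
    {"tx": -104,"ty": -54,"tz": -40,"roll": -0.22},
    {"tx": -156,"ty": -81,"tz": -60,"roll": -0.33},
    {"tx": -208,"ty": -108,"tz": -60,"roll": -0.44},
    {"tx": -260,"ty": -135,"tz": -60,"roll": -0.558},
  ],
)

```text
t: 2.1
ee_pos: [0.38, 0.3734, 0.3518]
orientation: [-0.44, 3.11, 0.001]
contact_force: [1.6, 0.5, -0.1]
finger_gap: 1.004
gripper_force: 0.0
```

Call:
drive_tool(
  steps=[
    {"tx": -62,"ty": 0,"tz": 0,"roll": 0},
    {"tx": -124,"ty": 0,"tz": 0,"roll": 0},
    {"tx": -186,"ty": 0,"tz": 0,"roll": 0},
    {"tx": -248,"ty": 0,"tz": 0,"roll": 0},
    {"tx": -310,"ty": 0,"tz": 0,"roll": 0},
  ],
)

```text
t: 2.72
ee_pos: [0.6213, 0.4354, 0.3348]
orientation: [-0.431, 3.086, 0.018]
contact_force: [44.7, 17.3, 47.5]
finger_gap: 1.004
gripper_force: 0.0
```

Call:
drive_tool(
  steps=[
    {"tx": -62,"ty": 0,"tz": 0,"roll": 0},
    {"tx": -124,"ty": 0,"tz": 0,"roll": 0},
  ],
)

```text
t: 2.98
ee_pos: [0.6753, 0.4334, 0.3036]
orientation: [-0.422, 3.035, 0.049]
contact_force: [-0.7, -0.5, 1.0]
finger_gap: 0.998
gripper_force: 0.0
```

Call:
drive_tool(
  steps=[
    {"tx": 0,"ty": 0,"tz": 0,"roll": 0},
  ],
)

```text
t: 3.1
ee_pos: [0.6746, 0.4333, 0.3054]
orientation: [-0.422, 3.035, 0.049]
contact_force: [0.1, -1.1, 0.2]
finger_gap: 1.004
gripper_force: 0.0
```

Run:
```python
from h import *
s=telemetry.state(); print(s['joint_pos'],s['ee_pos'],cv2.Rodrigues(s['orientation'])[0])
```

```text
[0.40460843 0.82567757 1.15473421 1.81692954 0.01043843 0.12877904] [0.6745594  0.43329814 0.30536713] [[-0.95916639 -0.27351764  0.07202732]
 [-0.27105372  0.96163874  0.04219978]
 [-0.08080665  0.02095334 -0.99650953]]
```

Call:
drive_tool(
  steps=[
    {"tx": 62,"ty": 0,"tz": 0,"roll": 0},
    {"tx": 124,"ty": 0,"tz": 0,"roll": 0},
    {"tx": 124,"ty": 0,"tz": 0,"roll": 0},
  ],
)

```text
t: 3.48
ee_pos: [0.5678, 0.4048, 0.3021]
orientation: [-0.424, 3.03, 0.051]
contact_force: [0.6, 0.7, 1.2]
finger_gap: 1.004
gripper_force: 0.0
```

```bash
cat >> h.py <<'E'
def st():
    s=telemetry.state(); R=cv2.Rodrigues(s['orientation'])[0]; return s,R,np.array(s['ee_pos'])
def go(tcp):
    s,R,p=st(); return np.round(R.T@(np.array(tcp)-p)*1000,1)
E
python3 - <<'E'
from h import *
s,R,p=st(); print(R.round(3),p,s['joint_pos'].round(3))
g=np.array([.461,.2915,.164]); t=g+R[:,2]*.019
print(t,'above',go(t+[0,0,.12]),'at',go(t), 'down in tool',R.T@[0,0,-120])
E
```

```text
[[-0.958 -0.275  0.076]
 [-0.272  0.961  0.044]
 [-0.086  0.022 -0.996]] [0.56778063 0.40479931 0.3020571 ] [0.429 0.327 0.476 1.632 0.009 0.151]
[0.46244982 0.2923447  0.14507424] above [134.7 -79.9  23.8] at [145.  -82.5 143.3] down in tool [ 10.26874439  -2.61932895 119.53113404]
```

Call:
drive_tool(
  steps=[
    {"tx": 45,"ty": -27,"tz": 8,"roll": 0},
    {"tx": 90,"ty": -54,"tz": 16,"roll": 0},
    {"tx": 135,"ty": -80,"tz": 24,"roll": 0},
    {"tx": 135,"ty": -80,"tz": 24,"roll": 0},
  ],
  squeeze=25,
)

```text
t: 3.98
ee_pos: [0.4599, 0.2906, 0.2632]
orientation: [-0.423, 3.034, 0.049]
contact_force: [0.2, 0.5, 0.1]
finger_gap: 1.002
gripper_force: 0.0
```

Run:
```python
from h import *
s,R,p=st(); print(R.round(3),p)
g=np.array([.461,.2915,.164]); t=g+R[:,2]*.019
print('at',go(t))
S={n:cam(n) for n in('side','top')}
r={n:[x['uv'] for x in finder.place_of(n,'scanner_grip')] for n in S};print(r)
x,y,_=.461,.2915,0; c,si=np.cos(np.radians(15.85)),np.sin(np.radians(15.85))
o=[]
for n,k in(('side',(225,120,335,230)),('top',(180,190,290,300))):
    s=S[n];im=s['image'].copy();x0,y0,x1,y1=k
    big=cv2.resize(im[y0:y1,x0:x1],(400,400),interpolation=cv2.INTER_CUBIC)
    for (u,v,h) in[(-32,24,24),(-32,-24,24),(33,24,24),(33,-24,24),(-73,30,20),(-73,-30,20)]:
        P=np.array([x+(u*c-v*si)/1000,y+(u*si+v*c)/1000,.159+h/1000]); q=(proj(s,P)[0]-[x0,y0])*400/110
        cv2.circle(big,(int(q[0]),int(q[1])),3,(0,255,0),1)
    o.append(big)
cv2.imwrite('pics/above.png',np.hstack(o))
```

```text
[[-0.959 -0.274  0.073]
 [-0.272  0.961  0.042]
 [-0.081  0.021 -0.996]] [0.45992285 0.29064473 0.26323794]
at [  6.8  -1.6 118. ]
{'side': [[205.4, 224.8], [285.4, 191.5]], 'top': [[226.5, 244.8]]}
```

View pics/above.png

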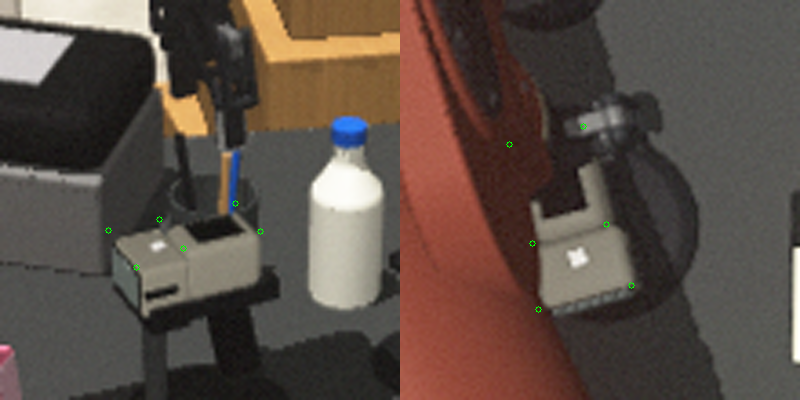

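The side view puts the window's top-right corner at crop (137,265), which matches the prediction. The top view puts the nose front about 1 px right of the prediction, so I'll shift about 2 mm in -y.

Call:
drive_tool(
  steps=[
    {"tx": 3,"ty": -1,"tz": 40,"roll": 0},
    {"tx": 6,"ty": -3,"tz": 80,"roll": 0},
    {"tx": 8,"ty": -3,"tz": 105,"roll": 0},
    {"tx": 8,"ty": -3,"tz": 118,"roll": 0},
    {"tx": 8,"ty": -3,"tz": 118,"roll": 0},
  ],
)

```text
t: 4.8
ee_pos: [0.4656, 0.2923, 0.1444]
orientation: [-0.424, 3.034, 0.049]
contact_force: [0.2, -0.6, 0.6]
finger_gap: 1.0
gripper_force: 0.0
```

Call:
drive_tool(
  steps=[
    {"tx": 0,"ty": 0,"tz": 0,"roll": 0},
    {"tx": 0,"ty": 0,"tz": 0,"roll": 0},
    {"tx": 0,"ty": 0,"tz": 0,"roll": 0},
    {"tx": 0,"ty": 0,"tz": 0,"roll": 0},
  ],
  fingers=30,
  squeeze=30,
)

```text
t: 5.3
ee_pos: [0.466, 0.2922, 0.1458]
orientation: [-0.423, 3.032, 0.05]
contact_force: [-0.8, 0.6, 5.3]
finger_gap: 0.558
gripper_force: 31.5
```

Call:
drive_tool(
  steps=[
    {"tx": -0.8,"ty": 0.2,"tz": -10,"roll": 0},
    {"tx": -2,"ty": 0.5,"tz": -25,"roll": 0},
    {"tx": -3.6,"ty": 0.9,"tz": -45,"roll": 0},
    {"tx": -5.2,"ty": 1.3,"tz": -65,"roll": 0},
    {"tx": -6.8,"ty": 1.7,"tz": -85,"roll": 0},
  ],
)

```text
t: 5.92
ee_pos: [0.4653, 0.2918, 0.2316]
orientation: [-0.423, 3.033, 0.05]
contact_force: [-0.3, -0.5, -1.1]
finger_gap: 0.563
gripper_force: 31.3
```

Call:
drive_tool(
  steps=[
    {"tx": -1.6,"ty": 0.4,"tz": -20,"roll": 0},
    {"tx": -4,"ty": 1,"tz": -50,"roll": 0},
    {"tx": -8,"ty": 2,"tz": -100,"roll": 0},
    {"tx": -12,"ty": 3,"tz": -150,"roll": 0},
    {"tx": -12,"ty": 3,"tz": -150,"roll": 0},
  ],
)

```text
t: 6.55
ee_pos: [0.4659, 0.2919, 0.3857]
orientation: [-0.422, 3.026, 0.051]
contact_force: [0.5, -0.5, -2.4]
finger_gap: 0.561
gripper_force: 31.6
```

Run:
```python
from h import *
s,R,p=st(); print(R.round(3),p,s['joint_pos'].round(3),s['gripper_force'],s['finger_gap'],s['contact_force'])
S={n:cam(n) for n in('side','top')}
cv2.imwrite('pics/lift.png',cv2.resize(np.hstack([S[n]['image'] for n in S]),(800,300),interpolation=cv2.INTER_AREA))
```

```text
[[-0.958 -0.275  0.08 ]
 [-0.272  0.961  0.045]
 [-0.089  0.021 -0.996]] [0.46592894 0.29186499 0.38568287] [ 0.311 -0.072  0.203  1.756  0.018  0.035] 31.58536434173584 0.5612518016124471 [ 0.49060757 -0.49879278 -2.39217202]
```

View pics/lift.png

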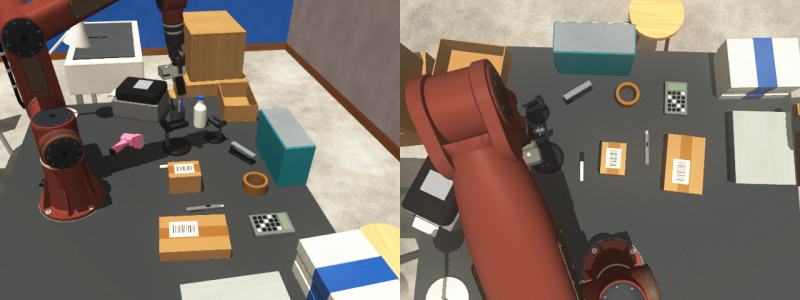

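Call:
drive_tool(
  steps=[
    {"tx": 0,"ty": -40,"tz": -1,"roll": 0.05},
    {"tx": 0,"ty": -88,"tz": -2,"roll": 0.11},
    {"tx": -1,"ty": -138,"tz": -3,"roll": 0.16},
    {"tx": -2,"ty": -188,"tz": -4,"roll": 0.22},
    {"tx": -3,"ty": -238,"tz": -5,"roll": 0.27},
  ],
)

```text
t: 7.28
ee_pos: [0.5324, 0.0618, 0.3787]
orientation: [-0.008, 3.07, 0.066]
contact_force: [0.6, -0.1, -1.6]
finger_gap: 0.559
gripper_force: 31.8
```

Run:
```python
from h import *
print(st()[1:],go([.6,-.16,.386]))
```

```text
(array([[-0.99750122, -0.00686404,  0.07031508],
       [-0.00384385,  0.99906777,  0.04299777],
       [-0.07054466,  0.04262005, -0.9965977 ]]), array([0.53239179, 0.06182456, 0.37872474])) [ -67.1 -221.8  -12. ]
```

Call:
drive_tool(
  steps=[
    {"tx": -13,"ty": -45,"tz": -2,"roll": 0.05},
    {"tx": -26,"ty": -90,"tz": -4,"roll": 0.11},
    {"tx": -39,"ty": -135,"tz": -6,"roll": 0.16},
    {"tx": -53,"ty": -180,"tz": -9,"roll": 0.22},
    {"tx": -67,"ty": -222,"tz": -12,"roll": 0.27},
  ],
)

```text
t: 7.9
ee_pos: [0.6004, -0.16, 0.3861]
orientation: [0.407, 3.05, 0.081]
contact_force: [1.2, 0.7, -1.5]
finger_gap: 0.559
gripper_force: 31.8
```

Call:
drive_tool(
  steps=[
    {"tx": -40,"ty": 0,"tz": 0,"roll": 0},
    {"tx": -80,"ty": 0,"tz": 0,"roll": 0},
    {"tx": -120,"ty": 0,"tz": 0,"roll": 0},
    {"tx": -160,"ty": 0,"tz": 0,"roll": 0},
    {"tx": -200,"ty": 0,"tz": 0,"roll": 0},
  ],
)

```text
t: 8.52
ee_pos: [0.698, -0.1886, 0.4067]
orientation: [0.406, 3.039, 0.076]
contact_force: [0.3, -0.3, -2.2]
finger_gap: 0.556
gripper_force: 34.9
```

Run:
```python
from h import *
s,R,p=st();print(R.round(3),p,s['joint_pos'].round(3),s['gripper_force'])
```

```text
[[-0.962  0.26   0.08 ]
 [ 0.264  0.964  0.039]
 [-0.067  0.059 -0.996]] [ 0.69795225 -0.18859152  0.40673405] [-0.475  0.685  1.155  1.987  0.072 -0.207] 34.93288815021515
```

Call:
drive_tool(
  steps=[
    {"tx": -60,"ty": 0,"tz": 0,"roll": 0},
    {"tx": -120,"ty": 0,"tz": 0,"roll": 0},
    {"tx": -180,"ty": 0,"tz": 0,"roll": 0},
    {"tx": -240,"ty": 0,"tz": 0,"roll": 0},
    {"tx": -300,"ty": 0,"tz": 0,"roll": 0},
  ],
)

```text
t: 9.15
ee_pos: [0.7776, -0.2045, 0.3361]
orientation: [0.397, 2.976, 0.057]
contact_force: [0.3, -0.9, -1.0]
finger_gap: 0.556
gripper_force: 34.9
```

Run:
```python
from h import *
s,R,p=st();print(R.round(3),p,s['joint_pos'].round(3),s['gripper_force'])
```

```text
[[-0.956  0.258  0.142]
 [ 0.263  0.964  0.019]
 [-0.132  0.056 -0.99 ]] [ 0.77763738 -0.20445441  0.33606205] [-0.449  0.788  1.154  1.817  0.079 -0.179] 34.91658568382263
```

Call:
drive_tool(
  steps=[
    {"tx": -57,"ty": 0,"tz": -20,"roll": 0},
    {"tx": -114,"ty": 0,"tz": -40,"roll": 0},
    {"tx": -171,"ty": 0,"tz": -60,"roll": 0},
    {"tx": -228,"ty": 0,"tz": -80,"roll": 0},
    {"tx": -285,"ty": 0,"tz": -100,"roll": 0},
  ],
)

```text
t: 9.78
ee_pos: [0.8104, -0.2137, 0.3349]
orientation: [0.391, 2.909, 0.037]
contact_force: [-0.2, 0.4, -1.8]
finger_gap: 0.559
gripper_force: 34.9
```

Run:
```python
from h import *
s,R,p=st();print(R.round(3),p,s['joint_pos'].round(3),s['gripper_force'])
```

```text
[[-0.944  0.259  0.207]
 [ 0.264  0.965 -0.003]
 [-0.2    0.052 -0.978]] [ 0.81037822 -0.2137251   0.33489778] [-0.445  0.796  1.155  1.74   0.087 -0.169] 34.924689531326294
```

Call:
drive_tool(
  steps=[
    {"tx": -60,"ty": 0,"tz": -16,"roll": 0},
    {"tx": -120,"ty": 0,"tz": -32,"roll": 0},
    {"tx": -180,"ty": 0,"tz": -48,"roll": 0},
    {"tx": -240,"ty": 0,"tz": -64,"roll": 0},
    {"tx": -300,"ty": 0,"tz": -80,"roll": 0},
  ],
)

```text
t: 10.4
ee_pos: [0.8447, -0.2232, 0.3338]
orientation: [0.385, 2.839, 0.017]
contact_force: [0.6, 0.2, -1.3]
finger_gap: 0.556
gripper_force: 34.9
```

Call:
drive_tool(
  steps=[
    {"tx": -61,"ty": 0,"tz": -12,"roll": 0},
    {"tx": -122,"ty": 0,"tz": -24,"roll": 0},
    {"tx": -183,"ty": 0,"tz": -36,"roll": 0},
    {"tx": -244,"ty": 0,"tz": -48,"roll": 0},
    {"tx": -305,"ty": 0,"tz": -60,"roll": 0},
  ],
)

```text
t: 11.02
ee_pos: [0.8786, -0.2326, 0.336]
orientation: [0.379, 2.768, -0.002]
contact_force: [-0.2, -0.0, -1.9]
finger_gap: 0.56
gripper_force: 34.9
```

Run:
```python
from h import *
s,R,p=st();print(R.round(3),p,s['joint_pos'].round(3),s['gripper_force'])
```

```text
[[-0.904  0.261  0.338]
 [ 0.26   0.964 -0.047]
 [-0.338  0.045 -0.94 ]] [ 0.87857292 -0.23256295  0.33599365] [-0.436  0.817  1.154  1.574  0.1   -0.147] 34.93039906024933
```

Call:
drive_tool(
  steps=[
    {"tx": -62,"ty": 0,"tz": -6,"roll": 0},
    {"tx": -124,"ty": 0,"tz": -12,"roll": 0},
    {"tx": -186,"ty": 0,"tz": -18,"roll": 0},
    {"tx": -248,"ty": 0,"tz": -24,"roll": 0},
    {"tx": -310,"ty": 0,"tz": -30,"roll": 0},
  ],
)

```text
t: 11.65
ee_pos: [0.9143, -0.2423, 0.3366]
orientation: [0.372, 2.695, -0.02]
contact_force: [-0.5, -0.6, -2.0]
finger_gap: 0.558
gripper_force: 34.9
```

Run:
```python
from h import *
s,R,p=st();print(R.round(3),p,s['joint_pos'].round(3),s['gripper_force'])
S={n:cam(n) for n in('side','top')}
cv2.imwrite('pics/tilt.png',cv2.resize(np.hstack([S[n]['image'] for n in S]),(800,300),interpolation=cv2.INTER_AREA))
```

```text
[[-0.877  0.262  0.403]
 [ 0.256  0.964 -0.07 ]
 [-0.407  0.042 -0.913]] [ 0.91430368 -0.24231508  0.33657814] [-0.431  0.832  1.154  1.484  0.105 -0.135] 34.93374824523926
```

View pics/tilt.png

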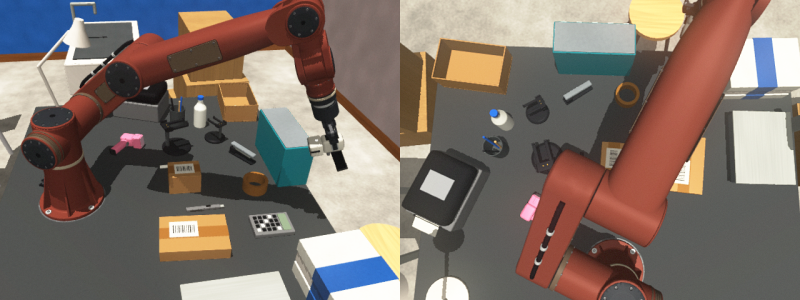

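The side view at half scale shows the scanner held near (325,148). It is clear of the teal box at left and the white box at (340,250), and the nose is already tipping down.

Call:
drive_tool(
  steps=[
    {"tx": -62,"ty": 0,"tz": -4,"roll": 0},
    {"tx": -124,"ty": 0,"tz": -8,"roll": 0},
    {"tx": -186,"ty": 0,"tz": -12,"roll": 0},
    {"tx": -248,"ty": 0,"tz": -16,"roll": 0},
    {"tx": -310,"ty": 0,"tz": -20,"roll": 0},
  ],
)

```text
t: 12.38
ee_pos: [0.9454, -0.2513, 0.3462]
orientation: [0.365, 2.622, -0.037]
contact_force: [-0.3, -0.5, -1.4]
finger_gap: 0.557
gripper_force: 34.9
```

Call:
drive_tool(
  steps=[
    {"tx": -62,"ty": 0,"tz": 0,"roll": 0},
    {"tx": -124,"ty": 0,"tz": 0,"roll": 0},
    {"tx": -186,"ty": 0,"tz": 0,"roll": 0},
    {"tx": -248,"ty": 0,"tz": 0,"roll": 0},
    {"tx": -310,"ty": 0,"tz": 0,"roll": 0},
  ],
)

```text
t: 13.0
ee_pos: [0.9748, -0.26, 0.3587]
orientation: [0.358, 2.548, -0.053]
contact_force: [0.2, 0.3, -1.4]
finger_gap: 0.559
gripper_force: 34.9
```

Call:
drive_tool(
  steps=[
    {"tx": -62,"ty": 0,"tz": 2,"roll": 0},
    {"tx": -124,"ty": 0,"tz": 4,"roll": 0},
    {"tx": -186,"ty": 0,"tz": 6,"roll": 0},
    {"tx": -248,"ty": 0,"tz": 8,"roll": 0},
    {"tx": -310,"ty": 0,"tz": 10,"roll": 0},
  ],
)

```text
t: 13.62
ee_pos: [0.9998, -0.2679, 0.3786]
orientation: [0.35, 2.475, -0.068]
contact_force: [0.0, -0.3, -1.8]
finger_gap: 0.557
gripper_force: 35.0
```

Run:
```python
from h import *
s,R,p=st();print(R.round(3),p,s['joint_pos'].round(3),s['gripper_force'])
```

```text
[[-0.766  0.266  0.585]
 [ 0.233  0.963 -0.132]
 [-0.599  0.035 -0.8  ]] [ 0.99980611 -0.26792421  0.37858642] [-0.423  0.842  1.155  1.25   0.119 -0.102] 34.95363771915436
```

Call:
drive_tool(
  steps=[
    {"tx": -62,"ty": 0,"tz": 6,"roll": 0},
    {"tx": -124,"ty": 0,"tz": 12,"roll": 0},
    {"tx": -186,"ty": 0,"tz": 18,"roll": 0},
    {"tx": -248,"ty": 0,"tz": 24,"roll": 0},
    {"tx": -310,"ty": 0,"tz": 30,"roll": 0},
  ],
)

```text
t: 14.25
ee_pos: [1.0232, -0.2756, 0.3998]
orientation: [0.343, 2.403, -0.082]
contact_force: [0.3, -0.2, -0.7]
finger_gap: 0.562
gripper_force: 35.0
```

Call:
drive_tool(
  steps=[
    {"tx": -61,"ty": 0,"tz": 10,"roll": 0},
    {"tx": -122,"ty": 0,"tz": 20,"roll": 0},
    {"tx": -183,"ty": 0,"tz": 30,"roll": 0},
    {"tx": -244,"ty": 0,"tz": 40,"roll": 0},
    {"tx": -305,"ty": 0,"tz": 50,"roll": 0},
  ],
)

```text
t: 14.88
ee_pos: [1.045, -0.283, 0.4221]
orientation: [0.335, 2.332, -0.095]
contact_force: [0.6, 0.3, -2.1]
finger_gap: 0.56
gripper_force: 35.0
```

Call:
drive_tool(
  steps=[
    {"tx": -60,"ty": 0,"tz": 14,"roll": 0},
    {"tx": -120,"ty": 0,"tz": 28,"roll": 0},
    {"tx": -180,"ty": 0,"tz": 42,"roll": 0},
    {"tx": -240,"ty": 0,"tz": 56,"roll": 0},
    {"tx": -300,"ty": 0,"tz": 70,"roll": 0},
  ],
)

```text
t: 15.5
ee_pos: [1.0651, -0.2901, 0.4449]
orientation: [0.327, 2.262, -0.107]
contact_force: [0.8, -0.2, -1.8]
finger_gap: 0.56
gripper_force: 35.0
```

Call:
drive_tool(
  steps=[
    {"tx": -60,"ty": 0,"tz": 16,"roll": 0},
    {"tx": -120,"ty": 0,"tz": 32,"roll": 0},
    {"tx": -180,"ty": 0,"tz": 48,"roll": 0},
    {"tx": -240,"ty": 0,"tz": 64,"roll": 0},
    {"tx": -300,"ty": 0,"tz": 80,"roll": 0},
  ],
)

```text
t: 16.12
ee_pos: [1.0805, -0.2962, 0.4732]
orientation: [0.319, 2.194, -0.118]
contact_force: [0.3, 0.1, -1.6]
finger_gap: 0.553
gripper_force: 35.0
```

Run:
```python
from h import *
s,R,p=st();print(R.round(3),p,s['joint_pos'].round(3),s['gripper_force'])
```

```text
[[-0.571  0.27   0.775]
 [ 0.186  0.962 -0.199]
 [-0.799  0.03  -0.6  ]] [ 1.08050725 -0.2962162   0.47322642] [-0.42   0.834  1.155  0.971  0.135 -0.064] 34.98935580253601
```

Call:
drive_tool(
  steps=[
    {"tx": -60,"ty": 0,"tz": 18,"roll": 0},
    {"tx": -120,"ty": 0,"tz": 36,"roll": 0},
    {"tx": -180,"ty": 0,"tz": 54,"roll": 0},
    {"tx": -240,"ty": 0,"tz": 72,"roll": 0},
    {"tx": -300,"ty": 0,"tz": 90,"roll": 0},
  ],
)

```text
t: 16.75
ee_pos: [1.0916, -0.3014, 0.5059]
orientation: [0.312, 2.128, -0.128]
contact_force: [0.6, 0.6, -2.2]
finger_gap: 0.559
gripper_force: 35.0
```

```bash
cat >> h.py <<'E'
R0=cv2.Rodrigues(np.array([-.423,3.032,.050]))[0]; T0=np.array([.466,.2922,.1458])
yw=np.radians(15.85); A=np.array([[np.cos(yw),-np.sin(yw),0],[np.sin(yw),np.cos(yw),0],[0,0,1]])
G0=np.array([.460,.290,.159])
def pt(v): # scanner-frame mm -> tool frame
    return R0.T@(G0+A@(np.array(v)/1000)-T0)
NT=R0.T@(-A[:,0]); WT=pt([-73,0,-1]); BT=pt([24,0,-116])
LAB=np.array([.410,-.271,.051])
E
python3 - <<'E'
from h import *
s,R,p=st();n=R@NT;print(R.round(3),p,'n',n,np.degrees(np.arcsin(-n[2])))
t=LAB-.10*n-R@WT; print(t,'butt',t+R@BT,'above',go(t+np.array([.03,0,.12])),'final',go(t))
E
```

```text
[[-0.518  0.271  0.811]
 [ 0.172  0.962 -0.212]
 [-0.838  0.03  -0.545]] [ 1.09157495 -0.30139512  0.50589247] n [-0.58385018  0.19055412 -0.78918192] 52.10912599763145
[ 0.52412371 -0.30737124  0.1850767 ] butt [ 0.61229785 -0.3335027   0.13587044] above [ 445.8 -157.5 -325.1] final [ 561.9 -169.2 -284. ]
```

Run:
```python
from h import *
from scipy.optimize import least_squares
D=[([1.072,.104,.097,1.564],[.1663,.5765,.2313]),([.4046,.8257,1.1547,1.8169],[.6746,.4333,.3054]),([.429,.327,.476,1.632],[.5678,.4048,.3021]),([.311,-.072,.203,1.756],[.4659,.2919,.3857]),([-.475,.685,1.155,1.987],[.698,-.1886,.4067]),([-.449,.788,1.154,1.817],[.7776,-.2045,.3361]),([-.436,.817,1.154,1.574],[.8786,-.2326,.336]),([-.423,.842,1.155,1.25],[.9998,-.2679,.3786]),([-.42,.834,1.155,.971],[1.0805,-.2962,.4732])]
def fk(k,j):
    a,h,L2,L3,e,L4,d=k; f=j[2]-j[1]; p=j[3]-f
    r=a+L2*np.sin(j[1])+L3*np.cos(f)-e*np.sin(f)+L4*np.cos(p); z=h+L2*np.cos(j[1])+L3*np.sin(f)+e*np.cos(f)-L4*np.sin(p)
    return np.array([r,z])
def res(k): return np.ravel([fk(k,j)-[np.sqrt(max(q[0]**2+q[1]**2-k[6]**2,0)),q[2]] for j,q in D])
k=least_squares(res,[.1,.3,.4,.4,0,.25,.12]).x; print(k.round(3),np.abs(res(k)).max())
t=np.array([.524,-.307,.185]); P=.576
for dr in(0,.05,.1):
    tt=np.array([np.sqrt(t[0]**2+t[1]**2-k[6]**2)+dr,t[2]])
    g=lambda q:np.r_[fk(k,[0,q[0],q[1],P+q[1]-q[0]])-tt]
    for q0 in([0,-.5],[-.5,-.8]):
        q=least_squares(g,q0); print(dr,q.x.round(3),'j4',P+q.x[1]-q.x[0],q.cost)
```

```text
[0.008 0.309 0.334 0.549 0.036 0.442 0.093] 0.0019978235952947676
0 [-1.359 -1.339] j4 0.5953119023794599 3.2652584917080736e-23
0 [-1.359 -1.339] j4 0.5953118761282129 1.1555335071370866e-17
0.05 [-0.959 -1.161] j4 0.37377723176632993 1.4451524024996902e-19
0.05 [-0.959 -1.161] j4 0.373777232810968 7.730560600367253e-25
0.1 [-0.679 -1.008] j4 0.2470607777256647 1.1153137345144258e-28
0.1 [-0.679 -1.008] j4 0.24706077429936268 6.143593491103416e-19
```

```bash
cat > kin.py <<'E'
from h import *
from scipy.optimize import least_squares
from scipy.spatial.transform import Rotation as Ro
D=[([1.072,.104,.097,1.564,0,1.353],[.1663,.5765,.2313],None),([.4046,.8257,1.1547,1.8169,.0104,.1288],[.6746,.4333,.3054],[-.422,3.035,.049]),([.429,.327,.476,1.632,.009,.151],[.5678,.4048,.3021],[-.424,3.03,.051]),([.311,-.072,.203,1.756,.018,.035],[.4659,.2919,.3857],[-.422,3.026,.051]),([-.475,.685,1.155,1.987,.072,-.207],[.698,-.1886,.4067],[.406,3.039,.076]),([-.449,.788,1.154,1.817,.079,-.179],[.7776,-.2045,.3361],[.397,2.976,.057]),([-.436,.817,1.154,1.574,.1,-.147],[.8786,-.2326,.336],[.379,2.768,-.002]),([-.423,.842,1.155,1.25,.119,-.102],[.9998,-.2679,.3786],[.35,2.475,-.068]),([-.42,.834,1.155,.971,.135,-.064],[1.0805,-.2962,.4732],[.319,2.194,-.118])]
LO=np.array([-2.99,-.84,-1.1,-1.84,-1.51,-3.14]);HI=np.array([2.99,1.86,1.16,2.11,1.56,3.14])
def fk(k,j):
    a,h,L2,L3,e,La,Lb,d=k[:8]; f=j[2]-j[1]; p=j[3]-f
    B=Ro.from_euler('z',j[0]).as_matrix()
    u=np.array([np.cos(p),0,-np.sin(p)]); v=np.array([np.sin(p),0,np.cos(p)]); y=np.array([0,1.,0])
    z=u*np.cos(j[4])+y*np.sin(j[4]); l=y*np.cos(j[4])-u*np.sin(j[4])
    q=j[5]+k[8]; sg=k[9]
    ty=l*np.cos(q)+sg*(-v)*np.sin(q)  # tool y
    tx=np.cross(ty,z)
    w=np.array([a+L2*np.sin(j[1])+L3*np.cos(f)-e*np.sin(f),d,h+L2*np.cos(j[1])+L3*np.sin(f)+e*np.cos(f)])
    return B@(w+La*u+Lb*z), B@np.stack([tx,ty,z],1)
def fit():
    best=None
    for sg in(1,-1):
        for q0 in(0,np.pi/2,-np.pi/2,np.pi):
            def res(k):
                o=[]
                for j,p,r in D:
                    P,R=fk(np.r_[k,sg],j); o+=list(P-p)
                    if r is not None: o+=list((R-cv2.Rodrigues(np.array(r))[0]).ravel()*.3)
                return np.array(o)
            s=least_squares(res,[0,.31,.33,.55,.04,.2,.24,.09,q0])
            if best is None or s.cost<best[0]: best=(s.cost,np.r_[s.x,sg],np.abs(s.fun).max())
    return best
C,K,M=fit()
def ik(P,R,j0,w=1.):
    f=lambda j:np.r_[(lambda a:np.r_[a[0]-P,w*Ro.from_matrix(a[1].T@R).as_rotvec()])(fk(K,j))]
    s=least_squares(f,np.clip(j0,LO+1e-6,HI-1e-6),bounds=(LO,HI)); return s.x,s.fun
E
python3 - <<'E'
from kin import *
print(C,K.round(3),M)
s,R,p=st(); j=np.array(s['joint_pos']); P,Q=fk(K,j); print(p-P,np.abs(Q-R).max(),j.round(3))
for psi in(0,10,20,30):
  for rho in(-25,-15,0,15):
    z=R@np.array([0,0,1]);n=R@NT
    Rn=Ro.from_rotvec(-n*np.radians(psi)).as_matrix()@R@Ro.from_euler('z',rho,degrees=True).as_matrix()
    for so in(.1,.13):
        nn=Rn@NT; t=LAB-so*nn-Rn@WT
        b=min((ik(t,Rn,np.array(q)) for q in([-.8,-.3,-.8,.5,.5,0],[-1.4,-.3,-.5,1,1,.5],[-1.4,-.3,-.5,1,1,-1])),key=lambda r:np.sum(r[1]**2))
        print(psi,rho,so,'pitch',np.degrees(np.arcsin(-nn[2])).round(1),'pe',np.linalg.norm(b[1][:3]).round(3),'re',np.linalg.norm(b[1][3:]).round(3),b[0].round(2))
E
```

```text
1.0736580518053756e-06 [-0.     0.295  0.338  0.551  0.046  0.138  0.304  0.13   6.283 -1.   ] 0.0004555492908027148
[ 0.00016298 -0.00017931  0.00019931] 0.00018340451965684346 [-0.422  0.823  1.155  0.915  0.139 -0.056]
0 -25 0.1 pitch 46.4 pe 0.081 re 0.021 [-0.86 -0.84 -1.1   0.43  0.5  -0.77]
0 -25 0.13 pitch 46.4 pe 0.073 re 0.016 [-0.81 -0.84 -1.07  0.44  0.46 -0.73]
0 -15 0.1 pitch 50.2 pe 0.068 re 0.017 [-0.94 -0.84 -1.09  0.47  0.56 -0.65]
0 -15 0.13 pitch 50.2 pe 0.058 re 0.015 [-0.9  -0.84 -1.04  0.5   0.53 -0.62]
0 0 0.1 pitch 52.1 pe 0.045 re 0.013 [-1.05 -0.84 -1.06  0.54  0.65 -0.48]
0 0 0.13 pitch 52.1 pe 0.033 re 0.01 [-1.03 -0.84 -1.02  0.57  0.63 -0.46]
0 15 0.1 pitch 48.8 pe 0.022 re 0.007 [-1.16 -0.84 -1.06  0.6   0.72 -0.32]
0 15 0.13 pitch 48.8 pe 0.007 re 0.002 [-1.14 -0.84 -1.02  0.62  0.71 -0.3 ]
10 -25 0.1 pitch 50.2 pe 0.057 re 0.021 [-1.04 -0.84 -1.06  0.66  0.8  -0.98]
10 -25 0.13 pitch 50.2 pe 0.055 re 0.019 [-0.98 -0.84 -1.02  0.65  0.75 -0.91]
10 -15 0.1 pitch 52.8 pe 0.035 re 0.014 [-1.09 -0.84 -1.04  0.71  0.83 -0.85]
10 -15 0.13 pitch 52.8 pe 0.03
[... 830 characters left out ...]
-1.26 -0.37 -0.74  0.92  1.03 -0.71]
20 15 0.13 pitch 44.4 pe 0.0 re 0.0 [-1.23 -0.33 -0.67  0.91  1.02 -0.66]
30 -25 0.1 pitch 58.5 pe 0.0 re 0.0 [-1.23 -0.49 -0.79  1.26  1.11 -1.62]
30 -25 0.13 pitch 58.5 pe 0.0 re 0.0 [-1.19 -0.53 -0.78  1.24  1.1  -1.53]
30 -15 0.1 pitch 57.9 pe 0.0 re 0.0 [-1.24 -0.37 -0.71  1.23  1.11 -1.45]
30 -15 0.13 pitch 57.9 pe 0.0 re 0.0 [-1.2  -0.4  -0.68  1.21  1.1  -1.37]
30 0 0.1 pitch 52.1 pe 0.0 re 0.0 [-1.25 -0.21 -0.59  1.21  1.11 -1.21]
30 0 0.13 pitch 52.1 pe 0.0 re 0.0 [-1.22 -0.21 -0.55  1.19  1.11 -1.14]
30 15 0.1 pitch 42.5 pe 0.0 re 0.0 [-1.27 -0.05 -0.49  1.19  1.11 -1.  ]
30 15 0.13 pitch 42.5 pe 0.0 re 0.0 [-1.24 -0.03 -0.43  1.18  1.11 -0.94]
```

```bash
cat > sim.py <<'E'
from kin import *
def row(p,R,j,dp,roll=0):
    R2=R@Ro.from_euler('z',roll).as_matrix()
    q,_=ik(p+dp,R2,j); P,Q=fk(K,q); return P,Q,q
def approach(rho,so,via,w=14,verbose=True):
    s,R,p=st(); j=np.array(s['joint_pos']); n=0
    for v in via:
        for _ in range(20):
            d=np.array(v)-p; L=np.linalg.norm(d)
            if L<.005: break
            p,R,j=row(p,R,j,d*min(1,.05/L),rho/20 if n<20 else 0); n+=1
    for i in range(25):
        nn=R@NT; t=LAB-so*nn-R@WT; d=t-p; L=np.linalg.norm(d)
        if L<.002: break
        p,R,j=row(p,R,j,d*min(1,.05/L)); n+=1
    nn=R@NT
    print(rho,so,'rows',n,'err',round(L,4),'pitch',np.degrees(np.arcsin(-nn[2])).round(1),'n',nn.round(3),'p',p.round(3),'j',j.round(2),'z',R[:,2].round(2),'butt',(p+R@BT).round(3))
E
python3 - <<'E'
from sim import *
for rho in(0,.15,.3):
    for so in(.1,.12): approach(rho,so,[[.75,-.3,.42],[.62,-.32,.3]])
E
```

```text
0 0.1 rows 36 err 0.0028 pitch 47.5 n [-0.647  0.196 -0.737] p [ 0.537 -0.309  0.175] j [-1.07 -0.84 -1.02  0.73  0.69 -0.58] z [ 0.79 -0.11 -0.61] butt [ 0.623 -0.325  0.119]
0 0.12 rows 36 err 0.0022 pitch 48.2 n [-0.637  0.196 -0.746] p [ 0.547 -0.313  0.192] j [-1.05 -0.84 -1.    0.7   0.66 -0.54] z [ 0.79 -0.13 -0.6 ] butt [ 0.634 -0.331  0.136]
0.15 0.1 rows 36 err 0.0022 pitch 47.7 n [-0.615  0.274 -0.739] p [ 0.531 -0.323  0.175] j [-1.1  -0.84 -1.03  0.71  0.71 -0.51] z [ 0.79 -0.13 -0.59] butt [ 0.617 -0.341  0.12 ]
0.15 0.12 rows 34 err 0.0019 pitch 48.6 n [-0.602  0.274 -0.75 ] p [ 0.54  -0.328  0.192] j [-1.08 -0.84 -1.01  0.69  0.68 -0.47] z [ 0.8  -0.15 -0.58] butt [ 0.627 -0.349  0.139]
0.3 0.1 rows 34 err 0.002 pitch 47.5 n [-0.578  0.35  -0.737] p [ 0.524 -0.337  0.175] j [-1.13 -0.84 -1.03  0.7   0.72 -0.44] z [ 0.8  -0.15 -0.58] butt [ 0.611 -0.357  0.121]
0.3 0.12 rows 31 err 0.002 pitch 48.5 n [-0.564  0.35  -0.749] p [ 0.533 -0.344  0.192] j [-1.11 -0.84 -1.02  0.67  0.7  -0.4 ] z [ 0.8  -0.17 -0.57] butt [ 0.62  -0.367  0.14 ]
```

Run:
```python
from h import *
print(go([.85,-.3,.445]),go([.65,-.31,.36]))
```

```text
[ 176.5  -66.  -163. ] [ 349.6 -132.4 -276.7]
```

Call:
drive_tool(
  steps=[
    {"tx": 35,"ty": -13,"tz": -33,"roll": 0},
    {"tx": 70,"ty": -26,"tz": -65,"roll": 0},
    {"tx": 105,"ty": -39,"tz": -98,"roll": 0},
    {"tx": 140,"ty": -52,"tz": -130,"roll": 0},
    {"tx": 176,"ty": -66,"tz": -163,"roll": 0},
  ],
)

```text
t: 17.38
ee_pos: [0.8784, -0.3002, 0.4536]
orientation: [0.311, 2.126, -0.128]
contact_force: [-0.3, -0.8, -0.6]
finger_gap: 0.558
gripper_force: 35.0
```

Call:
drive_tool(
  steps=[
    {"tx": 35,"ty": -13,"tz": -23,"roll": 0.03},
    {"tx": 70,"ty": -26,"tz": -46,"roll": 0.06},
    {"tx": 105,"ty": -39,"tz": -69,"roll": 0.09},
    {"tx": 140,"ty": -52,"tz": -91,"roll": 0.12},
    {"tx": 173,"ty": -66,"tz": -114,"roll": 0.15},
  ],
)

```text
t: 18.0
ee_pos: [0.6788, -0.3099, 0.3683]
orientation: [0.47, 2.095, -0.04]
contact_force: [-0.4, -0.9, -1.0]
finger_gap: 0.557
gripper_force: 35.0
```

```bash
cat >> h.py <<'E'
def rep(so=.11):
    s,R,p=st();n=R@NT;t=LAB-so*n-R@WT
    print('j',s['joint_pos'].round(2),'p',p.round(3),'pitch',np.degrees(np.arcsin(-n[2])).round(1),'n',n.round(3),'win',(p+R@WT).round(3),'tgt',t.round(3),'d',(R.T@(t-p)*1000).round(1),'up50',(R.T@[0,0,50]).round(1),s['gripper_force'])
E
python3 -c "
from h import *
rep()"
```

```text
j [-0.78 -0.57 -0.59  0.63  0.43 -0.12] p [ 0.679 -0.31   0.368] pitch 50.8 n [-0.537  0.332 -0.775] win [ 0.627 -0.281  0.314] tgt [ 0.521 -0.336  0.19 ] d [ 212.7 -106.3  -25.5] up50 [-41.2   7.8 -27.2] 35.04541575908661
```

Call:
drive_tool(
  steps=[
    {"tx": 40,"ty": -20,"tz": -5,"roll": 0},
    {"tx": 80,"ty": -40,"tz": -10,"roll": 0},
    {"tx": 120,"ty": -60,"tz": -15,"roll": 0},
    {"tx": 160,"ty": -80,"tz": -20,"roll": 0},
    {"tx": 160,"ty": -80,"tz": -20,"roll": 0},
  ],
)

```text
t: 18.62
ee_pos: [0.5658, -0.3369, 0.2303]
orientation: [0.474, 2.105, -0.032]
contact_force: [0.0, 0.0, -1.9]
finger_gap: 0.556
gripper_force: 34.9
```

Run:
```python
from h import *
rep()
S={n:cam(n) for n in('side','top')}
s,R,p=st()
for n in S:
    for t,v in(('scanner_window',p+R@WT),('scanner_butt',p+R@BT),('scanner_grip',p+R@pt([0,0,0])),('flat_parcel_label',LAB)):
        print(n,t,'pred',proj(S[n],v)[0].round(1),[(np.round(r['uv'],1).tolist(),round(r['conf'],2)) for r in finder.place_of(n,t)])
x=[S['side']['image'][190:430,220:460],S['top']['image'][190:430,330:570]]
cv2.imwrite('pics/near.png',cv2.resize(np.hstack(x),(800,400),interpolation=cv2.INTER_CUBIC))
```

```text
j [-1.02 -0.84 -0.97  0.61  0.62 -0.3 ] p [ 0.566 -0.337  0.23 ] pitch 50.1 n [-0.544  0.338 -0.768] win [ 0.513 -0.308  0.177] tgt [ 0.523 -0.337  0.189] d [ 54.6 -21.7 -12. ] up50 [-40.8   8.  -27.7] 34.913660287857056
side scanner_window pred [347.7 328.4] [([343.9, 328.0], 0.98)]
side scanner_butt pred [422.8 339.2] [([174.9, 244.5], 0.92)]
side scanner_grip pred [371.6 313.9] [([371.8, 321.6], 0.98), ([202.9, 223.8], 0.71), ([285.1, 197.4], 0.69)]
side flat_parcel_label pred [293.2 364.8] [([293.8, 365.2], 0.95)]
top scanner_window pred [481.8 224.5] [([222.4, 311.9], 0.9), ([479.5, 226.2], 0.73)]
top scanner_butt pred [503.8 167. ] [([505.6, 167.9], 0.89)]
top scanner_grip pred [501.8 203. ] [([207.8, 335.0], 0.79), ([503.4, 204.8], 0.74)]
top flat_parcel_label pred [449.  273.4] [([447.9, 271.6], 0.75)]
```

View pics/near.png

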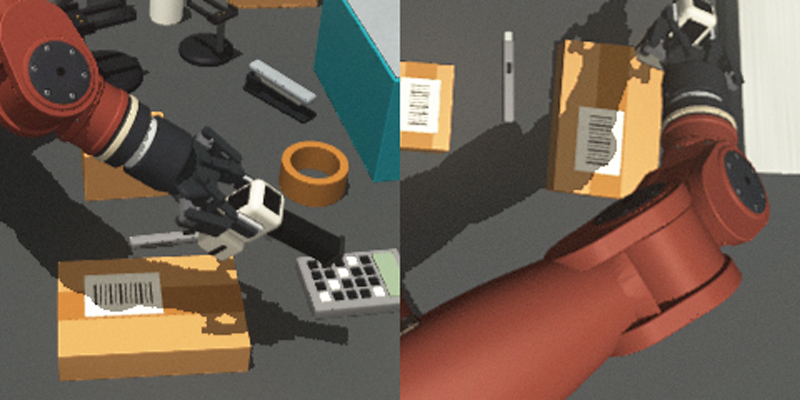

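The side view shows the scanner held at crop (250,215), nose pointing at the label at (120,293), clear of the carton. The detections agree with the predictions to a few pixels, so I'll continue.

Call:
drive_tool(
  steps=[
    {"tx": 27,"ty": -11,"tz": -6,"roll": 0},
    {"tx": 54,"ty": -22,"tz": -12,"roll": 0},
    {"tx": 54,"ty": -22,"tz": -12,"roll": 0},
  ],
)

```text
t: 19.5
ee_pos: [0.5353, -0.3526, 0.1893]
orientation: [0.466, 2.115, -0.019]
contact_force: [-0.0, 1.1, -0.6]
finger_gap: 0.554
gripper_force: 35.0
```

```bash
python3 -c "
from h import *
rep()"
```

```text
j [-1.11 -0.84 -1.03  0.62  0.69 -0.39] p [ 0.535 -0.353  0.189] pitch 49.6 n [-0.553  0.337 -0.762] win [ 0.482 -0.324  0.136] tgt [ 0.524 -0.337  0.188] d [ 11.9  10.8 -11.1] up50 [-40.6   8.2 -28. ] 34.9979567527771
```

Call:
drive_tool(
  steps=[
    {"tx": 18,"ty": 16,"tz": -17,"roll": 0},
    {"tx": 20,"ty": 18,"tz": -20,"roll": 0},
    {"tx": 20,"ty": 18,"tz": -20,"roll": 0},
    {"tx": 20,"ty": 18,"tz": -20,"roll": 0},
  ],
)

```text
t: 20.0
ee_pos: [0.5316, -0.3459, 0.1869]
orientation: [0.455, 2.129, -0.001]
contact_force: [-0.2, 0.7, -1.5]
finger_gap: 0.557
gripper_force: 35.0
```

```bash
python3 -c "
from h import *
rep()"
```

```text
j [-1.12 -0.84 -1.03  0.66  0.7  -0.42] p [ 0.532 -0.346  0.187] pitch 48.9 n [-0.566  0.335 -0.753] win [ 0.477 -0.318  0.135] tgt [ 0.527 -0.336  0.186] d [ 6.5  7.5 -5.2] up50 [-40.2   8.6 -28.5] 35.000159740448
```

Halfway there on the residual. I'll do one more push, then check with the cameras.

Call:
drive_tool(
  steps=[
    {"tx": 20,"ty": 22,"tz": -16,"roll": 0},
    {"tx": 20,"ty": 22,"tz": -16,"roll": 0},
    {"tx": 20,"ty": 22,"tz": -16,"roll": 0},
    {"tx": 20,"ty": 22,"tz": -16,"roll": 0},
  ],
)

```text
t: 20.5
ee_pos: [0.5302, -0.3362, 0.1805]
orientation: [0.448, 2.145, 0.02]
contact_force: [-1.1, -0.4, -2.4]
finger_gap: 0.558
gripper_force: 35.0
```

Run:
```python
from h import *
rep()
s,R,p=st()
a,b=[cam(n) for n in('side','top')]
G={}
for t,v in(('scanner_window',p+R@WT),('scanner_grip',p+R@pt([0,0,0])),('scanner_butt',p+R@BT),('flat_parcel_label',LAB)):
    o=[]
    for n,c in(('side',a),('top',b)):
        q=proj(c,v)[0]; u=[r['uv'] for r in finder.place_of(n,t)]; u=[x for x in u if np.linalg.norm(np.array(x)-q)<15]; o.append(u[0] if u else None); print(n,t,q.round(1),u)
    if all(x is not None for x in o): print(v.round(3),tri(a,o[0],b,o[1]))
x=[a['image'][230:410,230:470],b['image'][180:360,350:590]]
cv2.imwrite('pics/fin.png',cv2.resize(np.hstack(x),(800,300),interpolation=cv2.INTER_CUBIC))
```

```text
j [-1.11 -0.84 -1.03  0.68  0.71 -0.43] p [ 0.53  -0.336  0.18 ] pitch 47.9 n [-0.58   0.337 -0.742] win [ 0.475 -0.308  0.129] tgt [ 0.529 -0.336  0.184] d [-1.9  0.4 -2.8] up50 [-39.7   9.  -29.1] 35.00267565250397
side scanner_window [327.  348.8] [[325.8, 345.7]]
top scanner_window [473.6 244.9] [[472.6, 244.6]]
[ 0.475 -0.308  0.129] (array([ 0.47395545, -0.30377932,  0.13439501]), np.float64(0.0016824646549373093))
side scanner_grip [350.8 336.2] [[348.2, 340.0]]
top scanner_grip [492.1 224.3] [[492.3, 224.9]]
[ 0.517 -0.333  0.184] (array([ 0.51363757, -0.33539809,  0.17762609]), np.float64(0.005408715297238765))
side scanner_butt [399.8 359.7] [[404.7, 362.1]]
top scanner_butt [491.4 189.2] [[491.6, 188.7]]
[ 0.617 -0.357  0.127] (array([ 0.62347859, -0.36110894,  0.12120483]), np.float64(0.0068714913160305875))
side flat_parcel_label [293.2 364.8] [[294.0, 369.9]]
top flat_parcel_label [449.  273.4] [[449.8, 275.0]]
[ 0.41  -0.271  0.051] (array([ 0.40887859, -0.27651643,  0.04035386]), np.float64(0.004030225938153972))
```

View pics/fin.png

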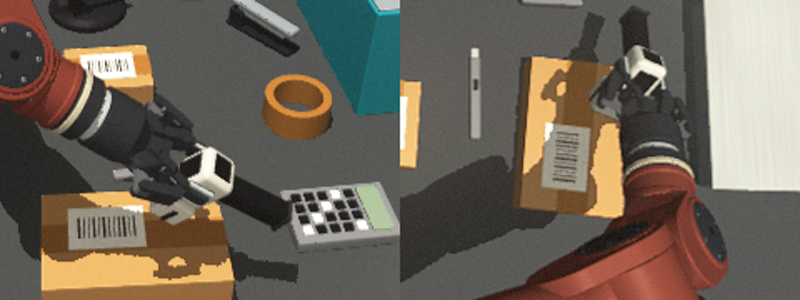

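The final view has the scanner in the air over the carton's edge, nose aimed at the label at crop (107,228) in the side view. Nothing is touching. I'll check the joint margins and stillness before handing in.

Call:
drive_tool(
  steps=[
    {"tx": 0,"ty": 0,"tz": 0,"roll": 0},
    {"tx": 0,"ty": 0,"tz": 0,"roll": 0},
  ],
)

```text
t: 21.25
ee_pos: [0.5302, -0.3361, 0.1803]
orientation: [0.448, 2.145, 0.02]
contact_force: [-0.4, 0.3, -2.2]
finger_gap: 0.556
gripper_force: 35.0
```

Run:
```python
from h import *
rep(); s=telemetry.state(); print(s['joint_pos'],s['dq'].round(4))
n=st()[1]@NT; w=st()[2]+st()[1]@WT; k=(w[2]-.051)/-n[2]; print(k,w+k*n)
```

```text
j [-1.11 -0.84 -1.03  0.68  0.71 -0.43] p [ 0.53  -0.336  0.18 ] pitch 47.9 n [-0.58   0.337 -0.742] win [ 0.475 -0.308  0.129] tgt [ 0.529 -0.336  0.184] d [-2.   0.3 -2.8] up50 [-39.7   9.  -29.1] 35.0022429227829
[-1.11202986 -0.8406817  -1.02907814  0.68175575  0.70661506 -0.43260368] [-0.0003  0.0012 -0.0005  0.001  -0.0006 -0.0005]
0.10554951413156388 [ 0.41368556 -0.2725572   0.051     ]
```

```bash
python3 -c "
from plant import job
print(job.finish_job())"
```

```text
the job is handed in; nothing more can be done
None
```

The job is handed in at about 21 s: the scanner is held still over the flat parcel, touching nothing, nose-down about 48° by the arm's pose (roughly 45° by the cameras). Its window is about 105 mm from the label, aimed within a few millimetres of its middle.

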